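# Press a pin header home in a bench press

### The job

Load the board whose pin header still stands proud into the nest of the bench press, header end first against the end stop, swing the press lever down to its stop so that the header is pressed fully home, and let the lever come all the way back up. Then take the board out and lay it flat on the foam block that stood empty at the start. Leave the other board, the flux bottle, the tin, the tape roll and the cutters where they are.

Things in the scene. Friction and masses are not known exactly. Their poses are not given: they have to be found in the camera images.
- press: Grey cast bench press, fixed, 140 x 120 mm foot, 210 mm high. Origin: underside, below the vertical ram's axis; +x runs from its open front to the column behind, +z up. The head overhangs the nest: underside 98 mm up, front face at x = -51 mm, 60 mm wide, so a hand must reach in leaning back from the front. The lever is on its right (-y) side.
- nest (a point): Where the board's origin belongs in the press, axes as the press: on top of the nest's support, 48 mm up. The support is only 34 mm wide. At the ram end stand an end stop (x = +32.5 mm from here, 9 mm high) and two side guides 53 mm apart (x = +17 to +35 mm, 8.5 mm high; flared mouths from x = +5 mm). The ram's raised foot hangs 31 mm above the support.
- lever (a joint): Press lever: 0 = up at rest, 1.2 rad = down at its stop. A spring returns it when let go. It needs about 3 N at the knob to start and up to 12 N near the stop; it drives the ram down 17 mm per rad, so that the ram ends with the header just home.
- lever_knob (a point): Centre of the lever's black round knob, 34 mm across, 150 mm from the pivot; its two flat sides, 22 mm apart, face the press's left and right (+-y). At rest it is 45 degrees above level in front of the pivot (271 mm up); at the stop 24 degrees below level (about 105 mm up). The rod is 12 mm thick. It swings in an upright plane along the press's x, 70 mm to the press's right (-y) of the ram.
- lever_pivot (a point): Point on the lever's level pivot axis (along the press's y), in the plane in which the knob swings; 165 mm up.
- board: Board to press: green circuit board 62 mm long, 49 mm wide over the two aluminium stiffener bars (7 mm high) along its long edges, which are the place to grip; about 0.1 kg. Origin: centre of the underside; +x towards the header end, z up. Soldered parts reach 13 mm above it. It lies on a foam block with its long edges free.
- header (a joint): Black pin header 9 x 36 x 9 mm across the board, centred at x = +21 mm of it: 0 = as started, standing 8 mm proud (its top 19 mm above the board's underside), 0.008 m = home (top 11 mm above). Tight press fit: takes 30 N.
- block_a: Black foam block 74 x 34 x 30 mm, fixed, on which the board to press lies at the start, header towards the block's +x. Origin: centre of its underside; x along its length.
- block_b: The same kind of foam block, fixed, on which the other board lies.
- block_c: The same kind of foam block, fixed, empty at the start: the finished board goes here. Origin: centre of its underside, x along its length; top 30 mm up.
- spare: The other board, same shape and size but without a header; leave it lying on its block. Origin and axes as the board to press.
- needle_bottle: Flux bottle standing upright, 31 mm across and 122 mm high with its needle. Origin: centre of its foot.
- flux_tin: Round tin 56 mm across, 23 mm high. Origin: centre of its underside.
- tape_clear: Tape roll lying flat, 68 mm across, 19 mm high. Origin: centre of its underside.
- cutters: Side cutters lying flat, 41 x 122 x 10 mm, long side along its own y. Origin: centre of its underside.

How it is judged:
On the way, in this order (a step that is already met when the one before it is completed fails the run):
1. the board lies in the nest, header end at the end stop, its header still proud and the lever up (horizontal distance between board and nest below 0.007 m and z of board in the frame of nest between -0.003 and 0.004 m and angle between the x axis of board and the x axis of nest, either way round below 0.12 rad and value of joint header below 0.002 m and value of joint lever below 0.3 rad), for 0.2 s.
2. with the board in the nest the lever is at its stop and the header is home (horizontal distance between board and nest below 0.007 m and z of board in the frame of nest between -0.003 and 0.004 m and angle between the x axis of board and the x axis of nest, either way round below 0.12 rad and value of joint lever above 1.08 rad and value of joint header above 0.006 m), for 0.1 s.
3. the lever is back up, the board still in the nest (horizontal distance between board and nest below 0.007 m and z of board in the frame of nest between -0.003 and 0.004 m and angle between the x axis of board and the x axis of nest, either way round below 0.12 rad and value of joint lever below 0.1 rad), for 0.1 s.
At the end, for the whole second after the job is handed in: The header is at least 6 mm down of its 8 mm; the board lies level (within 5 degrees) and still on the block that was empty, its centre within 35 mm of the block's, untouched; the lever is up (within 0.1 rad) (horizontal distance between board and block_c below 0.035 m and z of board in the frame of block_c between 0.027 and 0.034 m and angle between board's own z axis and vertical below 0.09 rad and value of joint header above 0.006 m and value of joint lever below 0.1 rad and linear speed of board below 0.02 m/s).
It fails at once if the other board is disturbed (moved over 25 mm) (distance of spare from where it was at the start of the episode above 0.025 m).
It fails at once if the flux bottle is knocked over (angle between needle_bottle's own z axis and vertical above 0.6 rad).
It fails at once if the bottle, tin, tape roll or cutters are shoved over 40 mm (distance of any of needle_bottle, flux_tin, tape_clear, cutters from where it was at the start of the episode above 0.04 m).
It also fails if it takes over 72 s, if anything falls off the work surface, if the arm or the gripper's body presses on something with over 40 N, if the wrist force passes 120 N, or if a joint passes its speed limit or range.

### The arm

A 6-joint arm with a two-finger parallel gripper is mounted at the origin on a cart in front of the work surface, level with it; the furniture and walls round the work are solid. World frame = base frame: x ahead of the robot, y to its left, z up, the work surface at z = 0. Lengths are in m, angles in rad, forces in N, time in s.
With the tool pointing down it reaches from about 0.275 to 0.85 m from the base axis. Payload 5.2 kg.
Tool frame: the origin (TCP) lies on the mounting face of the last link; the fingertips stand 173 mm ahead of it and the grasp point (between the pads) lies ctrl.grip_point_offset ahead of it (ctrl.grip_point_offset is the distance from the TCP to the grasp point, in m); z points along the fingers, y is the line along which they close (so a half turn about z gives the same grasp; the last joint's range is limited). The gripper opens to 85 mm and grips with 20 to 120 N. Pads are 22 mm wide; open, the fingers measure 114 mm over their backs; the gripper's body (76 mm by 85 mm) begins 54 mm behind the grasp point. The pads swing forward as they close: fully open they stand 13 mm farther back than shut.
Start: joints at [-1.478, 0.259, 1.535, -0, 1.348, -0.203], TCP at [0.16, -0.526, 0.405] pointing down, gripper open.
Joint ranges: [-3.14, 3.14], [-0.91, 2.08], [0.19, 2.58], [-1.22, 4.36], [0.22, 2.71], [-3.12, 3.12]. Speed limits (rad/s): [2.57, 2.57, 3.14, 3.14, 3.14, 3.14].

### API

Orientations are given as a unit quaternion [x, y, z, w].
In Python, from plant import ctrl gives the robot as it stands.
- The arm moves only by the shell command python3 -m creep 'ROWS'. ROWS is JSON, a list of rows, each a list of 7 numbers: the gripper's target within -1 to 1 (fully open at 1, half-way at 0, shut at -1), then the shift along the world's x, y, z in m, then the turn, a rotation vector about the world's x, y, z in degrees. In form: [[jaw, tx, ty, tz, rx, ry, rz], ...]. A call has exactly 10 rows; each row is the pose to reach, as a shift and turn from the pose commanded when the call began; what a row does not reach only later rows make up. A row lasts 1/8 s, in which the tool goes at most 62.5 mm and 10.7 degrees, less where a joint would pass 70% of its speed; a pose out of reach is approached as far as the arm can. A call with a gripper value outside its range is refused whole. The fingers move at their own pace and stop on an object; the grip force is fixed at half the most. Time passes only in rows, so rows that repeat a pose let the fingers close, or fill a call up. It gives the time, the measured TCP pose, the force, the opening and the grip force at its end, in the units of the state.
- ctrl.state(): the state, without advancing time (a new reading comes with each control period).
- ctrl.get_image(name): name is "scene" or "top"; returns a dict with "pixels" (480x640x3 uint8, blue, green, red), "fx", "fy", "cx", "cy" (pixels), "D" ([k1, k2, p1, p2, k3] as OpenCV has them; the pictures are not rectified), "R" (3x3) and "t" (3): a world point X has camera coordinates R X + t. Camera axes: x right, y down, z forward; pixel columns grow to the right and rows downward; lengths in m; the calibration is good to about 2 mm. A picture is of the moment at which its call begins. There is no depth.
- ctrl.hand_in(): hands the job in; it is judged then, once.
The state is a dict: "t": time; "joint_positions": joint angles; "joint_vel": joint speeds; "tau": joint torques, N m; "eef_pos": TCP position; "ee_rot": TCP orientation; "contact_force": force on the tool from outside, world axes, zero at the start; "wrist_torque": the same for the moment, N m; "gripper_width": finger opening in m; "grasp_force": force on a finger pad.
Only numpy, scipy, OpenCV 4.12 (cv2) and the standard library are available. Lean on these libraries where they do the work, as an engineer would, in place of code of your own. Each camera call takes 0.05 s, during which the arm holds its last target. There are 200 camera calls.

## Working session

There is one attempt and no reset: what is moved stays moved. The work goes in short steps, Python scripts to look and compute and a shell command to move; the robot and the scene stay as the last step left them, time stands still between calls to the robot, and variables do not carry over. Pictures are saved under pics/ and viewed, at most 10 in all, crops included, and the job is handed in when it is done.

```bash
mkdir -p pics; ls
python3 - <<'E'
from plant import ctrl
import cv2
print(ctrl.state(), ctrl.grip_point_offset)
for n in ("scene","top"):
    d=ctrl.get_image(n); cv2.imwrite(f"pics/{n}0.png",d["pixels"])
    print(n,d["fx"],d["cx"],d["cy"],d["D"],d["R"],d["t"], -d["R"].T@d["t"])
E
```

```text
pics
{'t': 0.0, 'joint_positions': array([-1.47778743e+00,  2.59337463e-01,  1.53609000e+00,  2.00382182e-05,
        1.34797906e+00, -2.02781140e-01]), 'joint_vel': array([ 0.00011631,  0.00073405,  0.00084464, -0.00043211, -0.00216671,
        0.00183561]), 'tau': array([ 6.38005749e-04, -4.46036196e+01, -2.90569317e+01, -1.62876026e-04,
        1.15468400e-02,  1.44848639e-05]), 'eef_pos': array([ 0.16033812, -0.52588579,  0.4038746 ]), 'ee_rot': array([ 9.89083372e-01,  1.47354200e-01,  5.95079102e-05, -9.05034327e-04]), 'contact_force': array([-0.82333925, -0.02408705,  0.64440696]), 'wrist_torque': array([-0.00025458,  0.02046103,  0.020109  ]), 'grasp_force': 0.0, 'gripper_width': 0.0856170845548925} 0.1547
scene 613.6642716054906 309.12022377652534 238.10315331607876 [-0.06856007  0.          0.          0.          0.        ] [[-0.82265365 -0.56808798  0.02273797]
 [-0.31746333  0.42580844 -0.84729228]
 [ 0.47165454 -0.70424656 -0.53063997]] [0.37894324 0.35416783 1.14461536] [-0.11568869  0.87055687  0.89884593]
top 518.435824766099 317.8114621519618 238.64666235141283 [-0.04597406  0.          0.          0.          0.        ] [[ 0.02356068 -0.99925258  0.03064596]
 [-0.98535759 -0.02838912 -0.1681204 ]
 [ 0.16886475 -0.0262362  -0.98528999]] [-0.09649769  0.53606313  1.18631183] [ 0.33016118 -0.0500829   1.26194158]
```

View pics/scene0.png

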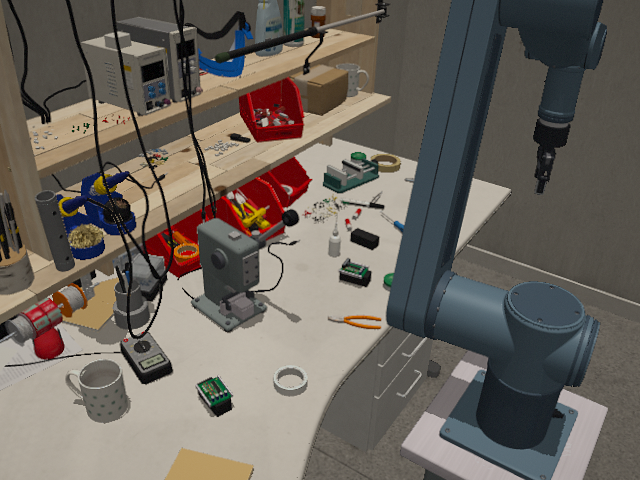

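View pics/top0.png

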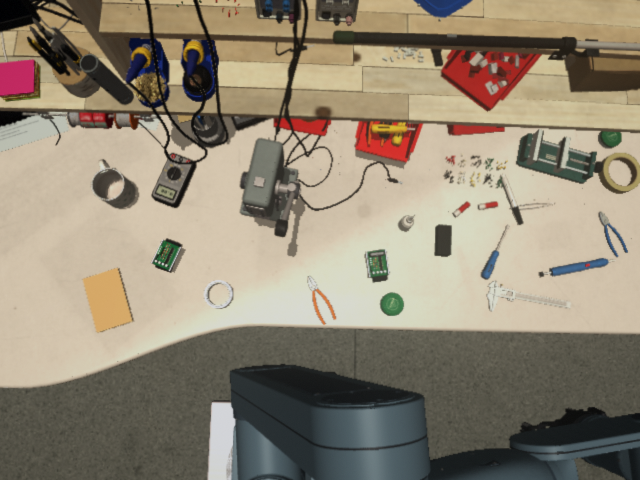

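The scene view shows the press at about (232,280), a board at (213,393), a board at (355,272), the empty block at (365,239) and the bottle at (334,240). The top view shows the press at (265,185), boards at (168,255) and (376,264), and the empty block at (443,240). Next I'll zoom in on the boards and press.

```bash
cat > h.py <<'E'
import numpy as np, cv2
from plant import ctrl
def K(d): return np.array([[d["fx"],0,d["cx"]],[0,d["fy"],d["cy"]],[0,0,1.]])
def ray(d,p):
    u=cv2.undistortPoints(np.array([[p]],float),K(d),np.array(d["D"]))[0,0]
    R=np.array(d["R"]); v=R.T@np.r_[u,1]; return -R.T@d["t"], v/np.linalg.norm(v)
def plane(d,p,z):
    o,v=ray(d,p); return o+v*(z-o[2])/v[2]
def proj(d,X):
    return cv2.projectPoints(np.atleast_2d(np.array(X,float)),cv2.Rodrigues(np.array(d["R"]))[0],np.array(d["t"]),K(d),np.array(d["D"]))[0][:,0]
def tri(d1,p1,d2,p2):
    o1,v1=ray(d1,p1);o2,v2=ray(d2,p2)
    a=np.linalg.lstsq(np.c_[v1,-v2],o2-o1,rcond=None)[0]
    A=o1+a[0]*v1;B=o2+a[1]*v2
    return (A+B)/2,np.linalg.norm(A-B)
def crop(px,x,y,w,h,s): return cv2.resize(px[y:y+h,x:x+w],(w*s,h*s),interpolation=cv2.INTER_CUBIC)
E
python3 - <<'E'
from h import *
s=cv2.imread("pics/scene0.png");t=cv2.imread("pics/top0.png")
a=np.hstack([crop(t,145,230,50,50,5),crop(t,350,235,50,50,5),crop(t,418,215,50,50,5)])
b=np.hstack([crop(s,188,368,50,50,5),crop(s,330,247,50,50,5),crop(s,340,215,50,50,5)])
cv2.imwrite("pics/c1.png",np.vstack([a,b]))
a=crop(t,225,125,90,140,4); b=crop(s,180,200,130,140,3)
b=cv2.copyMakeBorder(b,0,560-420,0,0,cv2.BORDER_CONSTANT); cv2.imwrite("pics/c2.png",np.hstack([a,b]))
E
```

```text
(no output)
```

View pics/c1.png

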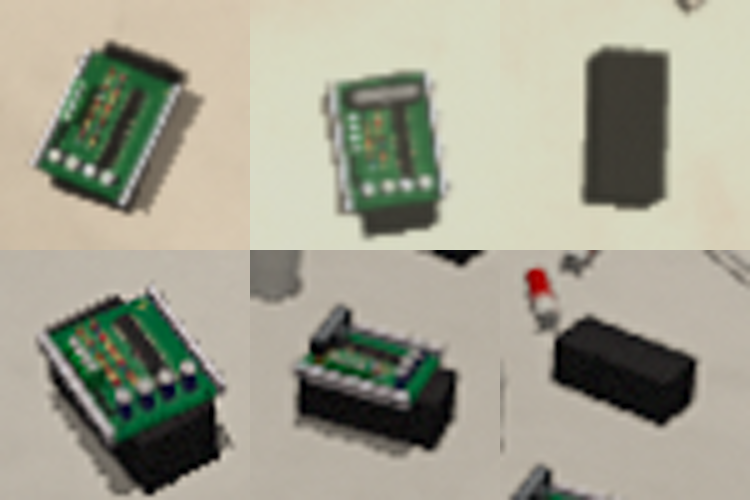

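View pics/c2.png

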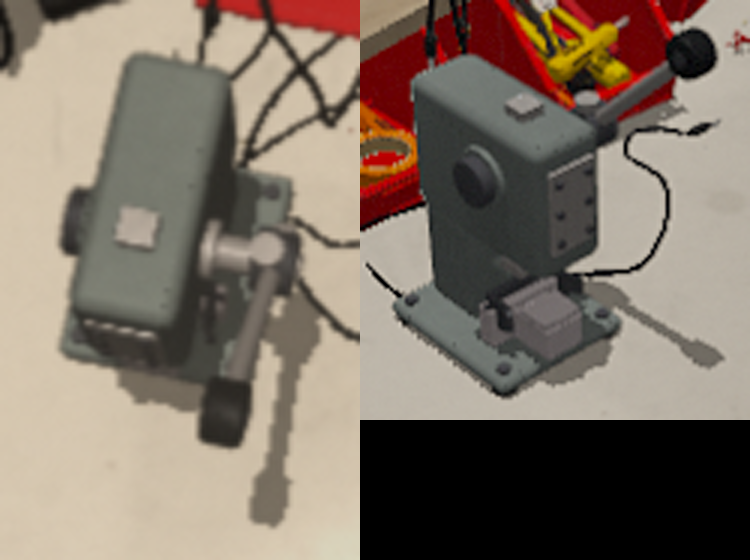

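The headered board is the one at about (376,264) in the top view; its header bar is at the image-top end (c1 middle), pointing to world +x. The board at (168,255) is the spare. In c2 the press front faces the robot, with the ram cap at about (137,228) in the crop and the knob at (223,410).

Run:
```python
from h import *
T=ctrl.get_image("top");S=ctrl.get_image("scene")
np.set_printoptions(precision=4,suppress=True)
hsv=cv2.cvtColor(T["pixels"],cv2.COLOR_BGR2HSV)
def big(m,x,y,w,h):
    q=np.zeros_like(m);q[y:y+h,x:x+w]=m[y:y+h,x:x+w]
    q=cv2.morphologyEx(q,cv2.MORPH_CLOSE,np.ones((9,9)))
    c=max(cv2.findContours(q,0,2)[0],key=cv2.contourArea);return c
def rect(c,z):
    P=np.array([plane(T,p,z)[:2] for p in c[:,0].astype(float)],np.float32)
    return cv2.minAreaRect(P)
g=cv2.inRange(hsv,(50,90,40),(90,255,255))
for n,b in dict(board=(355,240,42,50),spare=(145,230,45,45)).items():
    r=rect(big(g,*b),0.032); print(n,r)
k=cv2.inRange(hsv,(0,0,0),(180,255,90))
print("blkc",rect(big(k,430,215,30,50),0.03),rect(big(k,430,215,30,50),0.015))
ct=lambda x,y:((x+.5)/4-.5+225,(y+.5)/4-.5+125)
cs=lambda x,y:((x-360+.5)/3-.5+180,(y+.5)/3-.5+200)
print("knob",tri(T,ct(223,411),S,cs(692,53)))
print("ramcap",tri(T,ct(137,228),S,cs(523,107)))
for n,p in dict(FL=(503,370),FR=(602,313),BL=(412,300)).items(): print(n,plane(S,cs(*p),0.012))
for z in (.2,.205):print("head edges L",plane(T,ct(121,75),z),plane(T,ct(79,290),z),"R",plane(T,ct(230,100),z),plane(T,ct(187,310),z))
print("hub",tri(T,ct(271,248),S,cs(588,100)))
im=crop(S["pixels"],205,275,75,60,10);cv2.imwrite("pics/nest.png",im)
```

```text
board ((0.47968897223472595, -0.2280612289905548), (0.04703899100422859, 0.03851661458611488), 8.269775390625)
spare ((0.49163344502449036, 0.27893680334091187), (0.04045842960476875, 0.062374573200941086), 68.85963439941406)
blkc ((0.5464851260185242, -0.3866885304450989), (0.03695289418101311, 0.07485153526067734), 88.86937713623047) ((0.5491191744804382, -0.3907870650291443), (0.03740287199616432, 0.07576297223567963), 88.86939239501953)
knob (array([ 0.5188, -0.0039,  0.2719]), np.float64(0.0025861517568169378))
ramcap (array([0.6266, 0.0476, 0.2142]), np.float64(0.0005219043944548026))
FL [0.6164 0.0953 0.012 ]
FR [ 0.5997 -0.0016  0.012 ]
BL [0.7288 0.0735 0.012 ]
head edges L [0.7153 0.0614 0.2   ] [0.5962 0.078  0.2   ] R [0.7032 0.0026 0.2   ] [0.5871 0.021  0.2   ]
head edges L [0.7135 0.0609 0.205 ] [0.5949 0.0774 0.205 ] R [0.7015 0.0023 0.205 ] [0.5859 0.0206 0.205 ]
hub (array([ 0.6253, -0.0219,  0.1862]), np.float64(0.0012491778670614606))
```

View pics/nest.png

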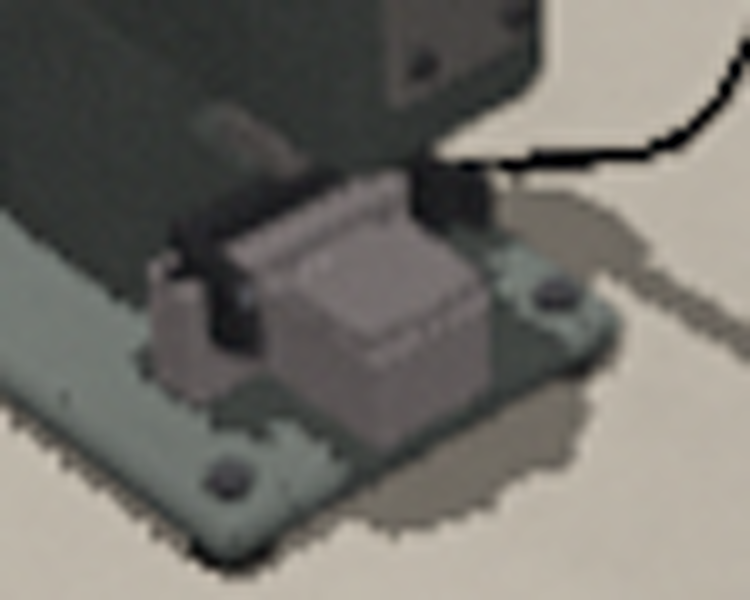

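Run:
```python
from h import *
S=ctrl.get_image("scene");T=ctrl.get_image("top")
np.set_printoptions(precision=4,suppress=True)
c=lambda x,y:((x+.5)/10-.5+205,(y+.5)/10-.5+275)
for n,p,z in [("frontL",(373,348),.048),("frontR",(490,290),.048),("frontLbot",(388,443),.012),("stopL",(228,245),.057),("stopR",(405,178),.057),("guideL out",(152,262),.0565),("guideLtop2",(172,240),.0565)]:
    print(n,plane(S,c(*p),z))
# predicted features for hypotheses of the press pose, in nest.png pixels
def hyp(ox,oy,yaw):
    a=np.radians(yaw);R=np.array([[np.cos(a),-np.sin(a)],[np.sin(a),np.cos(a)]])
    W=lambda x,y,z:np.r_[np.array([ox,oy])+R@[x,y],z]
    pts=[W(-.021+.0325,.02,.057),W(-.021+.0325,-.02,.057),W(-.021+.017,.0265,.0565),W(-.021+.017,-.0265,.0565),W(-.021,.017,.048),W(-.021,-.017,.048)]
    p=proj(S,pts);print((p-[205,275]+.5)*10-.5)
hyp(.6266,.0455,-9.4)
im=S["pixels"].copy()
```

```text
frontL [0.5916 0.0727 0.048 ]
frontR [0.5838 0.0415 0.048 ]
frontLbot [0.597  0.0631 0.012 ]
stopL [0.6334 0.0722 0.057 ]
stopR [0.6175 0.0299 0.057 ]
guideL out [0.6433 0.0864 0.0565]
guideLtop2 [0.645  0.0778 0.0565]
[[227.6933 212.6674]
 [363.6796 138.1308]
 [249.8523 257.4829]
 [430.1743 157.3407]
 [333.9623 303.3186]
 [449.328  237.8804]]
```

```bash
cat >> h.py <<'E'
from scipy.spatial.transform import Rotation as Ro
np.set_printoptions(precision=4,suppress=True)
def target(g,yaw,tilt,roll=0):
    "shift (m) and turn (deg) taking the tool so that its grasp point is at g, closing across yaw, leaning back by tilt"
    a,b=np.radians([yaw,tilt]); f=np.array([np.cos(a),np.sin(a),0]);z=np.array([0,0,1.])
    d=np.sin(b)*f-np.cos(b)*z; n=np.cos(b)*f+np.sin(b)*z
    M=np.c_[n,np.cross(d,n),d]; s=ctrl.state(); R0=Ro.from_quat(s["ee_rot"])
    tcp=np.array(g)-ctrl.grip_point_offset*d
    print("tcp",tcp,"shift",tcp-s["eef_pos"],"turn",(Ro.from_matrix(M)*R0.inv()).as_rotvec(degrees=True))
def where():
    s=ctrl.state();R=Ro.from_quat(s["ee_rot"]).as_matrix()
    print("t",s["t"],"grasp pt",s["eef_pos"]+R[:,2]*ctrl.grip_point_offset,"x_t",R[:,0],"F",s["contact_force"],"w",s["gripper_width"],s["grasp_force"],"q",s["joint_positions"])
E
python3 - <<'E'
from h import *
T=ctrl.get_image("top")
c=lambda x,y:((x-250+.5)/5-.5+350,(y+.5)/5-.5+235)
A=plane(T,c(378,74),.032);B=plane(T,c(394,211),.032);print("ends",A,B,np.linalg.norm(A-B),(A+B)/2,np.degrees(np.arctan2(*(A-B)[1::-1])))
L=[plane(T,c(*p),.037) for p in((330,83),(347,210),(430,72),(443,200))]
for p in L:print(p)
print("widths",np.linalg.norm(L[0]-L[2]),np.linalg.norm(L[1]-L[3]),"mean",np.mean(L,0))
print("bottle",plane(T,(407,227),.0),"tin",plane(T,(392,303),.02),"blk-end",plane(T,c(400,237),.0))
yaw=8.3;f=np.array([np.cos(np.radians(yaw)),np.sin(np.radians(yaw)),0]);m=np.mean(L,0)
g=np.r_[m[:2],.034]-.022*f; print("g",g); target(g+[0,0,.1],yaw,55);target(g,yaw,55)
E
```

```text
ends [ 0.5187 -0.2217  0.032 ] [ 0.4527 -0.2297  0.032 ] 0.066454022682128 [ 0.4857 -0.2257  0.032 ] 6.943569450535609
[ 0.5129 -0.1979  0.037 ]
[ 0.4521 -0.2066  0.037 ]
[ 0.5196 -0.2461  0.037 ]
[ 0.4581 -0.2525  0.037 ]
widths 0.04863569629976378 0.046286585153689705 mean [ 0.4857 -0.2258  0.037 ]
bottle [ 0.5823 -0.3057  0.    ] tin [ 0.3918 -0.2645  0.02  ] blk-end [ 0.4432 -0.2374  0.    ]
g [ 0.4639 -0.2289  0.034 ]
tcp [ 0.3385 -0.2472  0.2227] shift [ 0.1781  0.2788 -0.1818] turn [ 12.009  -53.7178  -7.9849]
tcp [ 0.3385 -0.2472  0.1227] shift [ 0.1781  0.2788 -0.2818] turn [ 12.009  -53.7178  -7.9849]
```

Run:
```python
from h import *
target([.464,-.2286,.134],7.6,52)
```

```text
tcp [ 0.3432 -0.2447  0.2292] shift [ 0.1828  0.2814 -0.1753] turn [ 11.0438 -50.8642  -8.7081]
```

```bash
python3 -m creep '[[1,0.03,0.05,-0.02,1.5,-7,-1.2],[1,0.055,0.09,-0.05,3.1,-14,-2.4],[1,0.08,0.13,-0.075,4.7,-21.5,-3.7],[1,0.11,0.17,-0.1,6.2,-28.8,-5],[1,0.13,0.2,-0.125,7.9,-36,-6.2],[1,0.155,0.24,-0.15,9.4,-43.3,-7.5],[1,0.183,0.281,-0.175,11,-50.9,-8.7],[1,0.183,0.281,-0.175,11,-50.9,-8.7],[1,0.183,0.281,-0.175,11,-50.9,-8.7],[1,0.183,0.281,-0.175,11,-50.9,-8.7]]'
python3 - <<'E'
from h import *
where();target([.464,-.2286,.034],7.6,52)
E
```

```text
t: 1.6
eef_pos: [0.3434, -0.2467, 0.2305]
ee_rot: [0.897, 0.06, 0.438, -0.027]
contact_force: [0.6, -0.1, 0.5]
gripper_width: 0.0857
grasp_force: 0.0
t 1.6 grasp pt [ 0.4643 -0.2311  0.1352] x_t [0.6099 0.0842 0.788 ] F [ 0.5562 -0.0511  0.487 ] w 0.085737558616913 0.0 q [-1.2581  0.2716  2.321   1.3205  0.9266 -0.8797]
tcp [ 0.3432 -0.2447  0.1292] shift [-0.0003  0.002  -0.1012] turn [0.2416 0.0329 0.0532]
```

```bash
python3 -m creep '[[1,0,0.001,-0.02,0,0,0],[1,0,0.002,-0.04,0,0,0],[1,0,0.002,-0.06,0,0,0],[1,0,0.002,-0.08,0,0,0],[1,0,0.002,-0.09,0,0,0],[1,0,0.002,-0.101,0,0,0],[1,0,0.002,-0.101,0,0,0],[1,0,0.002,-0.101,0,0,0],[1,0,0.002,-0.101,0,0,0],[1,0,0.002,-0.101,0,0,0]]'
python3 - <<'E'
from h import *
where()
s=ctrl.get_image("scene")["pixels"];t=ctrl.get_image("top")["pixels"]
cv2.imwrite("pics/g1.png",np.hstack([crop(s,325,225,90,80,4),crop(t,340,220,80,80,4)]))
E
```

```text
t: 2.85
eef_pos: [0.3434, -0.2433, 0.1291]
ee_rot: [0.897, 0.06, 0.438, -0.028]
contact_force: [0.4, -0.4, 0.8]
gripper_width: 0.0853
grasp_force: 0.0
t 2.85 grasp pt [ 0.4643 -0.2274  0.0339] x_t [0.6097 0.0827 0.7883] F [ 0.3566 -0.3652  0.8317] w 0.08528678483264361 0.0 q [-1.2551  0.5757  2.3774  1.606   0.8873 -1.3336]
```

View pics/g1.png

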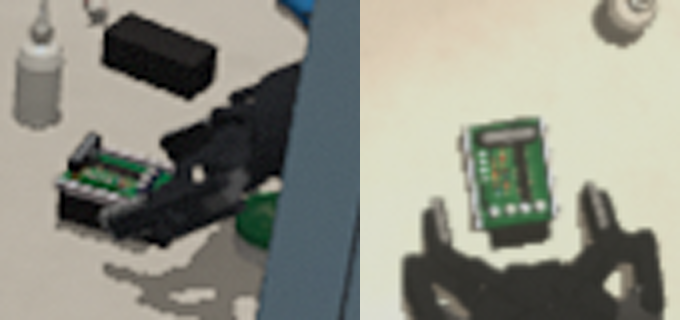

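The picture shows the fingers straddling the rear third of the board in the top view, with tips at about (437,200) and (590,185) and the board end at y≈230. I'll close and lift a little.

```bash
python3 -m creep '[[0.3,0,0,0,0,0,0],[0,0,0,0,0,0,0],[-0.2,0,0,0,0,0,0],[-0.5,0,0,0,0,0,0],[-1,0,0,0,0,0,0],[-1,0,0,0,0,0,0],[-1,0,0,0,0,0,0],[-1,0,0,0,0,0,0],[-1,0,0,0.01,0,0,0],[-1,0,0,0.02,0,0,0]]'
python3 - <<'E'
from h import *
where()
# press: origin, yaw
o=np.array([.6258,.0475]);yaw=-9.4;a=np.radians(yaw);f=np.array([np.cos(a),np.sin(a)])
c=.4857,-.2258
for back,z in((.12,.12),(.06,.06)):
    n=o-.021*f-back*f; g=np.r_[n-.022*f,z]; print("board centre",n,g); target(g,yaw,52)
E
```

```text
t: 4.2
eef_pos: [0.3432, -0.243, 0.1485]
ee_rot: [0.897, 0.059, 0.437, -0.029]
contact_force: [-0.2, -0.1, -1.5]
gripper_width: 0.0486
grasp_force: 61.9
t 4.2 grasp pt [ 0.4639 -0.227   0.0531] x_t [0.6112 0.0813 0.7873] F [-0.1804 -0.074  -1.5351] w 0.048570832440419404 61.87269330024719 q [-1.255   0.5131  2.3734  1.5499  0.8854 -1.2449]
board centre [0.4867 0.0705] [0.465  0.0741 0.12  ]
tcp [0.3447 0.094  0.2152] shift [0.0015 0.3371 0.0668] turn [  0.0104  -0.0675 -16.9613]
board centre [0.5459 0.0607] [0.5242 0.0643 0.06  ]
tcp [0.4039 0.0842 0.1552] shift [0.0607 0.3273 0.0068] turn [  0.0104  -0.0675 -16.9613]
```

```bash
python3 -m creep '[[-1,0,0.01,0.04,0,0,-1],[-1,0,0.05,0.06,0,0,-3],[-1,0,0.09,0.067,0,0,-5],[-1,0,0.13,0.067,0,0,-7],[-1,0,0.17,0.067,0,0,-9],[-1,0,0.21,0.067,0,0,-11],[-1,0,0.25,0.067,0,0,-13],[-1,0,0.29,0.067,0,0,-15],[-1,0.001,0.337,0.067,0,0,-17],[-1,0.001,0.337,0.067,0,0,-17]]'
python3 - <<'E'
from h import *
where();target([.465,.0741,.12],-9.4,52)
E
```

```text
t: 5.45
eef_pos: [0.3501, 0.0822, 0.2184]
ee_rot: [0.895, -0.07, 0.44, 0.033]
contact_force: [1.3, -0.4, 0.2]
gripper_width: 0.0486
grasp_force: 62.2
t 5.45 grasp pt [0.4712 0.0634 0.124 ] x_t [ 0.6029 -0.0958  0.792 ] F [ 1.2619 -0.4183  0.2184] w 0.048579964870192574 62.187827825546265 q [-0.0325  0.1916  2.5669  3.3302  0.5353 -1.657 ]
tcp [0.3447 0.094  0.2152] shift [-0.0054  0.0118 -0.0032] turn [-0.0482  0.3889 -0.5158]
```

```bash
python3 -m creep '[[-1,0.008,0.003,-0.01,0,0,0],[-1,0.016,0.006,-0.02,0,0,0],[-1,0.024,0.008,-0.03,0,0,0],[-1,0.032,0.008,-0.04,0,0,0],[-1,0.04,0.007,-0.05,0,0,0],[-1,0.046,0.005,-0.056,0,0,0],[-1,0.046,0.005,-0.059,0,0,0],[-1,0.046,0.005,-0.059,0,0,0],[-1,0.046,0.005,-0.059,0,0,0],[-1,0.046,0.005,-0.059,0,0,0]]'
python3 - <<'E'
from h import *
where();s=ctrl.get_image("scene")["pixels"];t=ctrl.get_image("top")["pixels"]
cv2.imwrite("pics/i1.png",np.hstack([crop(s,205,270,100,75,5),crop(t,245,205,60,75,5)]))
E
```

```text
t: 6.7
eef_pos: [0.3963, 0.0863, 0.16]
ee_rot: [0.894, -0.07, 0.441, 0.033]
contact_force: [-0.5, -0.4, -0.4]
gripper_width: 0.0485
grasp_force: 62.2
t 6.7 grasp pt [0.5175 0.0676 0.0658] x_t [ 0.6017 -0.0952  0.793 ] F [-0.5453 -0.3779 -0.361 ] w 0.04849126824703376 62.19226956367493 q [-0.0107  0.4623  2.5039  3.3083  0.7424 -1.6047]
```

View pics/i1.png

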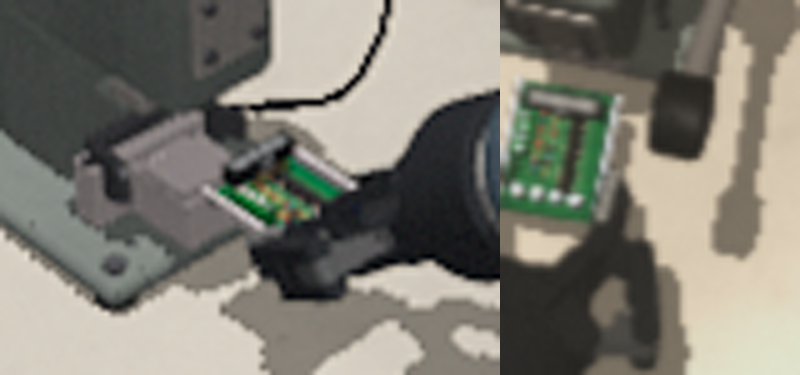

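The board is held level in front of the nest. In the scene crop its front corners are at about (205,187) and (285,135), and the support front edge is at (187,199)–(245,170). I'll compare the camera and robot readings for the board's corners.

Run:
```python
from h import *
S=ctrl.get_image("scene");T=ctrl.get_image("top")
s=ctrl.state();R=Ro.from_quat(s["ee_rot"]).as_matrix();g=s["eef_pos"]+R[:,2]*ctrl.grip_point_offset
f=np.r_[R[:2,0],0];f/=np.linalg.norm(f);y=np.array([-f[1],f[0],0]);print("yaw",np.degrees(np.arctan2(f[1],f[0])))
# board centre in tool terms at grasp: c-g
c=g+.022*f; zt=g[2]-.0039+.007
c5=lambda x,y:((x+.5)/5-.5+205,(y+.5)/5-.5+270); t5=lambda x,y:((x-500+.5)/5-.5+245,(y+.5)/5-.5+205)
for n,d,p,X in [("S FL",S,c5(204,188),(.031,.0245)),("S FR",S,c5(284,135),(.031,-.0245)),("T FL",T,t5(511,82),(.031,.0245)),("T FR",T,t5(624,97),(.031,-.0245)),("T BR",T,t5(606,221),(-.031,-.0245))]:
    m=plane(d,p,zt);e=c+X[0]*f+X[1]*y; q=m-c; print(n,"meas",m[:2],"in board frame",q@f,q@y,"expected",X)
# green mask centre in both views with same thresholds
for n,d in(("S",S),("T",T)):
    h=cv2.cvtColor(d["pixels"],cv2.COLOR_BGR2HSV);m=cv2.inRange(h,(50,90,40),(90,255,255))
    p=proj(d,[c])[0].astype(int);k=np.zeros_like(m);k[p[1]-20:p[1]+20,p[0]-20:p[0]+20]=m[p[1]-20:p[1]+20,p[0]-20:p[0]+20]
    q=cv2.morphologyEx(k,cv2.MORPH_CLOSE,np.ones((5,5)));C=max(cv2.findContours(q,0,2)[0],key=cv2.contourArea)
    print(n,cv2.minAreaRect(np.array([(lambda v:(v@f,v@y))(plane(d,u,zt-.005)-c) for u in C[:,0].astype(float)],np.float32)))
```

```text
yaw -8.98765755438301
S FL meas [0.5729 0.082 ] in board frame 0.030305700293061066 0.022802106383261217 expected (0.031, 0.0245)
S FR meas [0.5684 0.0322] in board frame 0.033648142426699244 -0.027082297621194806 expected (0.031, -0.0245)
T FL meas [0.5718 0.0854] in board frame 0.028651022223756258 0.026056843612260037 expected (0.031, 0.0245)
T FR meas [0.5662 0.0323] in board frame 0.031412884826218485 -0.027272215392499032 expected (0.031, -0.0245)
T BR meas [0.5073 0.0384] in board frame -0.027710451173634233 -0.030511656360703434 expected (-0.031, -0.0245)
S ((0.01000816747546196, -0.003287574276328087), (0.03835679963231087, 0.04127814620733261), 87.20121002197266)
T ((0.000799933448433876, -0.0009554158896207809), (0.060006119310855865, 0.040768690407276154), 0.17361120879650116)
```

```bash
python3 -m creep '[[-1,0.001,-0.002,-0.004,0,0,0],[-1,0.002,-0.002,-0.008,0,0,-0.3],[-1,0.004,-0.002,-0.011,0,0,-0.3],[-1,0.010,-0.003,-0.011,0,0,-0.3],[-1,0.016,-0.004,-0.011,0,0,-0.3],[-1,0.022,-0.005,-0.011,0,0,-0.3],[-1,0.028,-0.006,-0.011,0,0,-0.3],[-1,0.033,-0.0067,-0.011,0,0,-0.3],[-1,0.037,-0.0074,-0.011,0,0,-0.3],[-1,0.037,-0.0074,-0.011,0,0,-0.3]]'
python3 - <<'E'
from h import *
where();s=ctrl.get_image("scene")["pixels"]
cv2.imwrite("pics/i2.png",crop(s,205,265,80,60,10))
E
```

```text
t: 8.15
eef_pos: [0.4337, 0.0788, 0.1488]
ee_rot: [0.894, -0.072, 0.441, 0.034]
contact_force: [-0.4, 0.5, -1.1]
gripper_width: 0.0486
grasp_force: 62.2
t 8.15 grasp pt [0.5548 0.0595 0.0545] x_t [ 0.6012 -0.0984  0.793 ] F [-0.3906  0.512  -1.1457] w 0.0485973250501653 62.192198038101196 q [-0.0326  0.5097  2.4265  3.2941  0.7123 -1.6073]
```

View pics/i2.png

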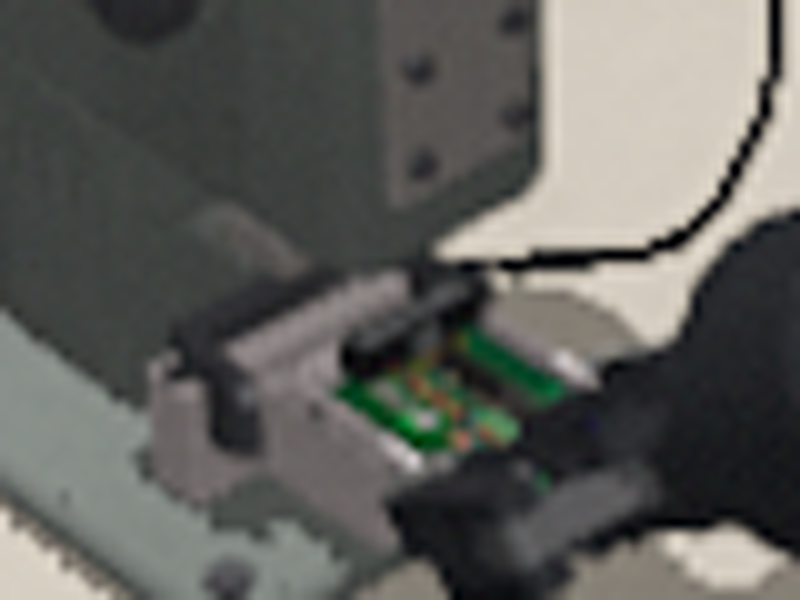

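The board's header end is over the support (header at about (415,325)), still short of the stop bar at (230–405, 350–275), and there is no contact force. I'll advance gently.

```bash
python3 -m creep '[[-1,0.002,-0.0003,0,0,0,0],[-1,0.004,-0.0007,0,0,0,0],[-1,0.006,-0.001,0,0,0,0],[-1,0.008,-0.0013,0,0,0,0],[-1,0.010,-0.0016,0,0,0,0],[-1,0.012,-0.002,0,0,0,0],[-1,0.014,-0.0023,0,0,0,0],[-1,0.016,-0.0026,0,0,0,0],[-1,0.016,-0.0026,0,0,0,0],[-1,0.016,-0.0026,0,0,0,0]]'
```

```text
t: 9.45
eef_pos: [0.4493, 0.0762, 0.1487]
ee_rot: [0.894, -0.072, 0.44, 0.034]
contact_force: [-0.1, 0.5, -0.4]
gripper_width: 0.0485
grasp_force: 62.2
```

```bash
python3 -m creep '[[-1,0.002,-0.0003,0,0,0,0],[-1,0.004,-0.0007,0,0,0,0],[-1,0.006,-0.001,0,0,0,0],[-1,0.008,-0.0013,0,0,0,0],[-1,0.009,-0.0015,0,0,0,0],[-1,0.010,-0.0016,0,0,0,0],[-1,0.011,-0.0018,0,0,0,0],[-1,0.011,-0.0018,0,0,0,0],[-1,0.011,-0.0018,0,0,0,0],[-1,0.011,-0.0018,0,0,0,0]]'; python3 -c "
from h import *
where()"
```

```text
t: 10.7
eef_pos: [0.4604, 0.0744, 0.1487]
ee_rot: [0.894, -0.072, 0.44, 0.034]
contact_force: [0.2, 0.8, -1.7]
gripper_width: 0.0483
grasp_force: 62.2
t 10.7 grasp pt [0.5815 0.0551 0.0544] x_t [ 0.6016 -0.0984  0.7927] F [ 0.1801  0.8042 -1.748 ] w 0.04832976943749051 62.191818952560425 q [-0.0436  0.5175  2.3673  3.2896  0.6606 -1.6156]
```

```bash
python3 -m creep '[[-1,0.0005,-0.0001,0,0,0,0],[-1,0.001,-0.0002,0,0,0,0],[-1,0.0015,-0.0002,0,0,0,0],[-1,0.002,-0.0003,0,0,0,0],[-1,0.0025,-0.0004,0,0,0,0],[-1,0.003,-0.0005,0,0,0,0],[-1,0.0035,-0.0006,0,0,0,0],[-1,0.004,-0.0007,0,0,0,0],[-1,0.004,-0.0007,0,0,0,0],[-1,0.004,-0.0007,0,0,0,0]]'; python3 -c "
from h import *
where()"
```

```text
t: 11.95
eef_pos: [0.4633, 0.0739, 0.1485]
ee_rot: [0.895, -0.072, 0.44, 0.034]
contact_force: [-7.4, 1.8, 2.3]
gripper_width: 0.0487
grasp_force: 63.0
t 11.95 grasp pt [0.5843 0.0547 0.054 ] x_t [ 0.6031 -0.0983  0.7916] F [-7.4421  1.8283  2.2665] w 0.04866476290000408 63.04519057273865 q [-0.0449  0.5185  2.3603  3.289   0.6528 -1.6167]
```

Contact (−7 N) came where the end stop should be. I'll back off about 1 mm, lower about 2 mm, then open slightly.

```bash
python3 -m creep '[[-1,-0.001,0,0,0,0,0],[-1,-0.0015,0,-0.0005,0,0,0],[-1,-0.0015,0,-0.001,0,0,0],[-1,-0.0015,0,-0.0015,0,0,0],[-1,-0.0015,0,-0.002,0,0,0],[-1,-0.0015,0,-0.002,0,0,0],[0.3,-0.0015,0,-0.002,0,0,0],[0.4,-0.0015,0,-0.002,0,0,0],[0.4,-0.0015,0,-0.002,0,0,0],[0.4,-0.0015,0,-0.002,0,0,0]]'; python3 -c "
from h import *
where()
s=ctrl.get_image('scene')['pixels']
cv2.imwrite('pics/i3.png',crop(s,205,265,80,60,10))"
```

```text
t: 13.2
eef_pos: [0.463, 0.0737, 0.1468]
ee_rot: [0.894, -0.072, 0.441, 0.034]
contact_force: [-0.4, 0.3, -0.1]
gripper_width: 0.0601
grasp_force: 0.0
t 13.2 grasp pt [0.5842 0.0544 0.0525] x_t [ 0.6013 -0.0984  0.7929] F [-0.4205  0.2924 -0.1101] w 0.060109329749261135 0.0 q [-0.0456  0.5245  2.3622  3.2868  0.6628 -1.6143]
```

View pics/i3.png

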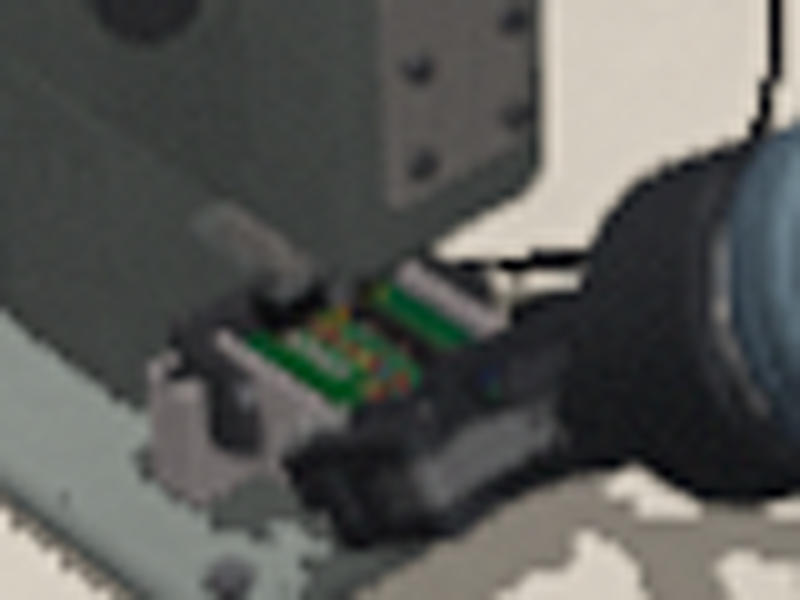

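The board lies in the nest with its bars between the guides (front ends at about (218,332) and (405,265)), and the fingers are open. I'll retreat straight back.

```bash
python3 -m creep '[[0.5,-0.006,0.001,0,0,0,0],[0.5,-0.014,0.0023,0,0,0,0],[0.5,-0.022,0.0036,0,0,0,0],[0.5,-0.03,0.005,0,0,0,0],[0.5,-0.04,0.0065,0,0,0,0],[0.5,-0.05,0.008,0.005,0,0,0],[0.5,-0.06,0.01,0.015,0,0,0],[0.5,-0.065,0.01,0.03,0,0,0],[0.5,-0.065,0.01,0.05,0,0,0],[0.5,-0.065,0.01,0.07,0,0,0]]'
python3 - <<'E'
from h import *
where()
S=ctrl.get_image("scene");T=ctrl.get_image("top")
f=np.array([np.cos(np.radians(-9.3)),np.sin(np.radians(-9.3)),0]);y=np.array([-f[1],f[0],0])
c=np.array([.6058,.0506,.048])
h=cv2.cvtColor(S["pixels"],cv2.COLOR_BGR2HSV);m=cv2.inRange(h,(50,90,40),(90,255,255))
k=np.zeros_like(m);k[285:330,215:270]=m[285:330,215:270]
C=max(cv2.findContours(cv2.morphologyEx(k,3,np.ones((5,5))),0,2)[0],key=cv2.contourArea)
print(cv2.minAreaRect(np.array([(lambda v:(v@f,v@y))(plane(S,u,.05)-c) for u in C[:,0].astype(float)],np.float32)))
kn=np.array([.5188,-.0039+.0010,.272]); target(kn+[-.04*f[0],-.04*f[1],.05],-9.3,35); target(kn,-9.3,35)
E
```

```text
t: 14.5
eef_pos: [0.3972, 0.0838, 0.2173]
ee_rot: [0.894, -0.072, 0.44, 0.034]
contact_force: [0.1, -0.8, 0.1]
gripper_width: 0.0639
grasp_force: 0.0
t 14.5 grasp pt [0.5182 0.0646 0.123 ] x_t [ 0.602  -0.0984  0.7924] F [ 0.1489 -0.7749  0.0678] w 0.06391606148578886 0.0 q [-0.0174  0.2474  2.464   3.3787  0.4916 -1.6921]
((-0.0019443929195404053, -0.0017529074102640152), (0.03837424889206886, 0.06240813434123993), 88.12669372558594)
tcp [0.3918 0.0179 0.4487] shift [-0.0062 -0.066   0.2299] turn [ 2.685  17.5226 -0.1442]
tcp [0.4312 0.0114 0.3987] shift [ 0.0333 -0.0724  0.1799] turn [ 2.685  17.5226 -0.1442]
```

```bash
python3 -m creep '[[0.5,-0.01,0,0.04,0.3,2,0],[0.5,-0.02,0,0.08,0.6,4,0],[0.5,-0.03,0,0.12,1,6,0],[0.5,-0.03,0,0.16,1.3,8,0],[0.5,-0.03,-0.01,0.2,1.6,10.5,0],[0.5,-0.02,-0.03,0.23,2,13,0],[0.5,-0.015,-0.05,0.23,2.4,15,0],[0.5,-0.006,-0.066,0.23,2.7,17.5,-0.1],[0.5,-0.006,-0.066,0.23,2.7,17.5,-0.1],[0.5,-0.006,-0.066,0.23,2.7,17.5,-0.1]]'
python3 - <<'E'
from h import *
where();target([.5188,-.0029,.272],-9.3,35)
E
```

```text
t: 15.85
eef_pos: [0.3646, -0.0002, 0.2721]
ee_rot: [0.918, 0.02, 0.346, 0.194]
contact_force: [1.4, -0.0, 0.2]
gripper_width: 0.0638
grasp_force: 0.0
t 15.85 grasp pt [ 0.4641 -0.0532  0.1661] x_t [0.7594 0.1707 0.6278] F [ 1.365  -0.0333  0.1564] w 0.0637570227285506 0.0 q [-0.2043 -0.0085  2.4312  4.3605  0.22   -3.1161]
tcp [0.4312 0.0114 0.3987] shift [0.0667 0.0117 0.1266] turn [22.4789  4.4575 -4.6169]
```

The wrist ran into its joint limits (q4, q5 and q6), so I need to unwind it. A small reverse move first, to see where the base pose is.

```bash
python3 -m creep '[[0.5,0,0.01,-0.02,-0.5,-3,0],[0.5,0,0.02,-0.04,-1,-6,0],[0.5,0,0.03,-0.06,-1.5,-9,0],[0.5,0,0.04,-0.08,-2,-12,0],[0.5,0,0.04,-0.08,-2,-12,0],[0.5,0,0.04,-0.08,-2,-12,0],[0.5,0,0.04,-0.08,-2,-12,0],[0.5,0,0.04,-0.08,-2,-12,0],[0.5,0,0.04,-0.08,-2,-12,0],[0.5,0,0.04,-0.08,-2,-12,0]]'
python3 - <<'E'
from h import *
where();target([.464,-.2286,.17],7.6,52)
E
```

```text
t: 17.1
eef_pos: [0.3645, 0.0395, 0.1932]
ee_rot: [0.872, 0.005, 0.441, 0.211]
contact_force: [0.3, -0.5, -1.0]
gripper_width: 0.064
grasp_force: 0.0
t 17.1 grasp pt [ 0.4839 -0.0168  0.1126] x_t [0.6108 0.1949 0.7674] F [ 0.3282 -0.4946 -1.0272] w 0.06402905591718716 0.0 q [-0.024   0.3844  2.5655  3.6202  0.8491 -2.1262]
tcp [ 0.3432 -0.2447  0.2652] shift [-0.0214 -0.2843  0.072 ] turn [22.0791  3.103  17.7003]
```

```bash
python3 -m creep '[[0.5,0,-0.03,0.015,2,0.3,2],[0.5,0,-0.06,0.02,5,0.7,4],[0.5,-0.004,-0.095,0.03,7.5,1,6],[0.5,-0.007,-0.13,0.035,10,1.5,8],[0.5,-0.01,-0.16,0.045,12.5,2,10],[0.5,-0.013,-0.19,0.05,15,2.3,12],[0.5,-0.016,-0.22,0.06,17.5,2.6,14],[0.5,-0.02,-0.25,0.065,20,2.9,16],[0.5,-0.021,-0.284,0.072,22,3.1,17.7],[0.5,-0.021,-0.284,0.072,22,3.1,17.7]]'
python3 - <<'E'
from h import *
where();target([.464,-.2286,.17],7.6,52);
target([.47,-.10,.34],-9.3,12)
E
```

```text
t: 18.35
eef_pos: [0.3429, -0.2497, 0.2658]
ee_rot: [0.897, 0.059, 0.437, -0.025]
contact_force: [-0.1, 0.5, 0.2]
gripper_width: 0.064
grasp_force: 0.0
t 18.35 grasp pt [ 0.4637 -0.2348  0.1704] x_t [0.6109 0.0843 0.7872] F [-0.1268  0.4518  0.1872] w 0.0640384534895716 0.0 q [-1.2617  0.1817  2.2844  1.2327  0.9615 -0.7325]
tcp [ 0.3432 -0.2447  0.2652] shift [ 0.0003  0.005  -0.0005] turn [ 0.3981 -0.0241  0.2435]
tcp [ 0.4383 -0.0948  0.4913] shift [0.0954 0.1549 0.2255] turn [  1.0562  40.0506 -16.1117]
```

```bash
python3 -m creep '[[0.5,0,0.01,0.05,0.1,5,-2],[0.5,0.01,0.03,0.1,0.3,10,-4],[0.5,0.03,0.05,0.15,0.4,15,-6],[0.5,0.05,0.07,0.2,0.5,20,-8],[0.5,0.065,0.1,0.225,0.7,26,-10.5],[0.5,0.08,0.13,0.225,0.9,33,-13],[0.5,0.095,0.155,0.225,1,40,-16],[0.5,0.095,0.155,0.225,1,40,-16],[0.5,0.095,0.155,0.225,1,40,-16],[0.5,0.095,0.155,0.225,1,40,-16]]'
python3 - <<'E'
from h import *
where();target([.519,-.003,.345],-9.3,12);target([.519,-.003,.274],-9.3,12)
E
```

```text
t: 19.6
eef_pos: [0.4379, -0.089, 0.4888]
ee_rot: [0.991, -0.079, 0.105, 0.004]
contact_force: [0.4, 0.8, 0.6]
gripper_width: 0.0642
grasp_force: 0.0
t 19.6 grasp pt [ 0.4699 -0.0929  0.3375] x_t [ 0.9655 -0.1562  0.2082] F [0.3622 0.8031 0.5722] w 0.06423781218736017 0.0 q [-0.4821 -0.0498  1.6904  0.0766  1.3051  1.2354]
tcp [0.4873 0.0022 0.4963] shift [0.0493 0.0912 0.0075] turn [-0.4633  0.0928 -0.2095]
tcp [0.4873 0.0022 0.4253] shift [ 0.0493  0.0912 -0.0635] turn [-0.4633  0.0928 -0.2095]
```

```bash
python3 -m creep '[[0.5,0.02,0.03,0.01,0,0,0],[0.5,0.04,0.07,0.008,0,0,0],[0.5,0.049,0.091,-0.005,-0.5,0,0],[0.5,0.049,0.091,-0.03,-0.5,0,0],[0.5,0.049,0.091,-0.05,-0.5,0,0],[0.5,0.049,0.091,-0.063,-0.5,0,0],[0.2,0.049,0.091,-0.063,-0.5,0,0],[-0.1,0.049,0.091,-0.063,-0.5,0,0],[-0.3,0.049,0.091,-0.063,-0.5,0,0],[-0.4,0.049,0.091,-0.063,-0.5,0,0]]'
python3 - <<'E'
from h import *
where()
T=ctrl.get_image("top");S=ctrl.get_image("scene")
cv2.imwrite("pics/k.png",np.hstack([crop(S["pixels"],225,160,100,100,4),crop(T["pixels"],250,170,100,100,4)]))
E
```

```text
t: 20.85
eef_pos: [0.4876, 0.0016, 0.4273]
ee_rot: [0.991, -0.079, 0.106, 0.009]
contact_force: [0.5, 0.1, 0.7]
gripper_width: 0.0256
grasp_force: 0.0
t 20.85 grasp pt [ 0.5198 -0.0038  0.2761] x_t [ 0.965  -0.155   0.2116] F [0.4995 0.1444 0.7212] w 0.025624654539529185 0.0 q [-0.231   0.0623  1.7268  0.0149  1.1396  1.4944]
```

View pics/k.png

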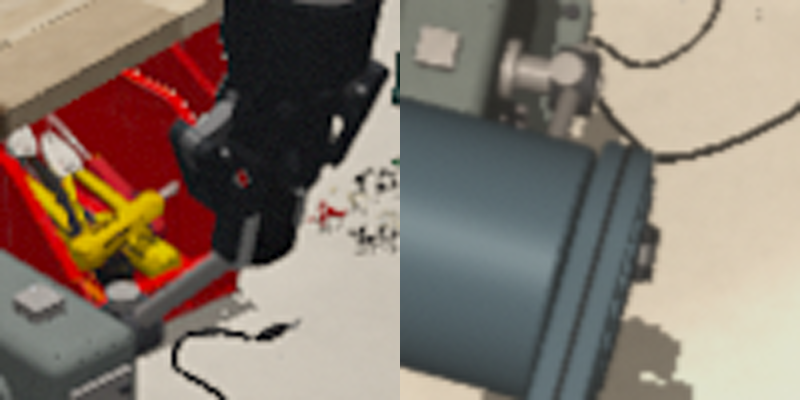

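The fingers straddle the knob in the scene crop, at about (255,235). I'll close and swing the lever along its arc.

```bash
python3 -m creep '[[-1,0,0,0,0,0,0],[-1,0,0,0,0,0,0],[-1,0,0,0,0,0,0],[-1,-0.0087,0.0014,-0.0097,0,0,0],[-1,-0.0166,0.0027,-0.02,0,0,0],[-1,-0.0235,0.0039,-0.0311,0,0,0],[-1,-0.0295,0.0048,-0.0427,0,0,0],[-1,-0.0344,0.0057,-0.0548,0,0,0],[-1,-0.0383,0.0063,-0.0672,0,0,0],[-1,-0.0412,0.0068,-0.08,0,0,0]]'
python3 - <<'E'
from h import *
where()
E
```

```text
t: 22.2
eef_pos: [0.4456, 0.0092, 0.3474]
ee_rot: [0.991, -0.079, 0.106, 0.009]
contact_force: [-8.7, 6.6, 14.0]
gripper_width: 0.0211
grasp_force: 66.2
t 22.2 grasp pt [0.4778 0.004  0.1962] x_t [ 0.965  -0.1555  0.211 ] F [-8.6723  6.6128 14.0214] w 0.02111203990042422 66.21796131134033 q [-0.2373  0.0564  1.9412  0.0203  0.9321  1.4829]
```

```bash
python3 -m creep '[[-1,-0.0017,0.0003,-0.013,0,0,0],[-1,-0.0022,0.0004,-0.0261,0,0,0],[-1,-0.0017,0.0003,-0.0391,0,0,0],[-1,0,0,-0.0521,0,0,0],[-1,0.0029,-0.0005,-0.0649,0,0,0],[-1,0.0067,-0.0011,-0.0774,0,0,0],[-1,0.0096,-0.0016,-0.0847,0,0,0],[-1,0.0106,-0.0017,-0.0871,0,0,0],[-1,0.0106,-0.0017,-0.0871,0,0,0],[-1,0.0106,-0.0017,-0.0871,0,0,0]]'
python3 - <<'E'
from h import *
where()
E
```

```text
t: 23.45
eef_pos: [0.4556, 0.0075, 0.2595]
ee_rot: [0.991, -0.079, 0.104, 0.008]
contact_force: [-9.7, 5.7, 10.6]
gripper_width: 0.0211
grasp_force: 72.6
t 23.45 grasp pt [0.4873 0.0024 0.1081] x_t [ 0.9658 -0.1558  0.2074] F [-9.6651  5.6778 10.6171] w 0.02107646790692805 72.64917969703674 q [-0.2354  0.1978  2.0352  0.0238  0.7004  1.4788]
```

```bash
python3 -m creep '[[-1,0.0005,0,-0.001,0,0,0],[-1,0.001,0,-0.002,0,0,0],[-1,0.0015,0,-0.003,0,0,0],[-1,0.002,0,-0.004,0,0,0],[-1,0.002,0,-0.005,0,0,0],[-1,0.002,0,-0.005,0,0,0],[-1,0.002,0,-0.005,0,0,0],[-1,0.002,0,-0.005,0,0,0],[-1,0.002,0,-0.005,0,0,0],[-1,0.002,0,-0.005,0,0,0]]'
python3 - <<'E'
from h import *
where()
E
```

```text
t: 24.7
eef_pos: [0.4576, 0.0073, 0.2549]
ee_rot: [0.991, -0.079, 0.104, 0.009]
contact_force: [-11.9, 4.1, 16.6]
gripper_width: 0.0213
grasp_force: 73.7
t 24.7 grasp pt [0.4893 0.0021 0.1036] x_t [ 0.9657 -0.1556  0.2078] F [-11.9477   4.1462  16.63  ] w 0.02129189665858675 73.71733903884888 q [-0.2345  0.2084  2.0361  0.0231  0.6884  1.4798]
```

```bash
python3 -m creep '[[-1,0.0005,0,-0.001,0,0,0],[-1,0.001,0,-0.002,0,0,0],[-1,0.0015,0,-0.003,0,0,0],[-1,0.002,0,-0.004,0,0,0],[-1,0.002,0,-0.005,0,0,0],[-1,0.002,0,-0.006,0,0,0],[-1,0.002,0,-0.006,0,0,0],[-1,0.002,0,-0.006,0,0,0],[-1,0.002,0,-0.006,0,0,0],[-1,0.002,0,-0.006,0,0,0]]'
python3 - <<'E'
from h import *
where()
T=ctrl.get_image("top");S=ctrl.get_image("scene")
cv2.imwrite("pics/k2.png",np.hstack([crop(S["pixels"],200,200,100,140,4)]))
E
```

```text
t: 25.95
eef_pos: [0.4586, 0.0074, 0.2525]
ee_rot: [0.991, -0.079, 0.105, 0.009]
contact_force: [-36.0, 3.9, 62.3]
gripper_width: 0.0209
grasp_force: 81.4
t 25.95 grasp pt [0.4905 0.0019 0.1012] x_t [ 0.9655 -0.1548  0.2092] F [-36.0013   3.9408  62.3385] w 0.020899986852646782 81.37511014938354 q [-0.2335  0.2139  2.0371  0.0216  0.6804  1.4812]
```

The hard stop was felt (62 N), so the lever is down. I'll let it back up along the arc.

```bash
python3 -m creep '[[-1,-0.004,0,0.011,0,0,0],[-1,-0.0079,0.0006,0.0207,0,0,0],[-1,-0.0117,0.0012,0.0332,0,0,0],[-1,-0.0146,0.0017,0.046,0,0,0],[-1,-0.0163,0.002,0.059,0,0,0],[-1,-0.0168,0.0021,0.072,0,0,0],[-1,-0.0163,0.002,0.0851,0,0,0],[-1,-0.0146,0.0017,0.0981,0,0,0],[-1,-0.0117,0.0012,0.1109,0,0,0],[-1,-0.0078,0.0006,0.1233,0,0,0]]'
python3 - <<'E'
from h import *
where()
E
```

```text
t: 27.3
eef_pos: [0.4545, 0.0076, 0.3723]
ee_rot: [0.991, -0.08, 0.107, 0.008]
contact_force: [11.8, 3.8, -5.1]
gripper_width: 0.0214
grasp_force: 72.8
t 27.3 grasp pt [0.4872 0.0023 0.2212] x_t [ 0.9643 -0.1563  0.2138] F [11.7686  3.7667 -5.0681] w 0.021432336561456513 72.78812527656555 q [-0.2364  0.0455  1.886   0.0198  0.9953  1.486 ]
```

```bash
python3 -m creep '[[-1,0.0049,-0.0008,0.0121,0,0,0],[-1,0.0109,-0.0018,0.0237,0,0,0],[-1,0.0178,-0.003,0.0348,0,0,0],[-1,0.0257,-0.0042,0.0451,0,0,0],[-1,0.0335,-0.0055,0.054,0,0,0],[-1,0.0335,-0.0055,0.054,0,0,0],[-0.3,0.0335,-0.0055,0.054,0,0,0],[0.3,0.0335,-0.0055,0.054,0,0,0],[0.5,0.0335,-0.0055,0.054,0,0,0],[0.5,0.0335,-0.0055,0.054,0,0,0]]'
python3 - <<'E'
from h import *
where()
target([.47,-.10,.34],-9.3,12)
E
```

```text
t: 28.55
eef_pos: [0.4865, 0.0018, 0.4265]
ee_rot: [0.991, -0.079, 0.106, 0.009]
contact_force: [-0.1, -0.2, -0.1]
gripper_width: 0.0639
grasp_force: 0.0
t 28.55 grasp pt [ 0.5188 -0.0036  0.2753] x_t [ 0.965  -0.1549  0.2117] F [-0.0836 -0.1732 -0.0945] w 0.06389393291158191 0.0 q [-0.2311  0.061   1.7304  0.0147  1.1373  1.4943]
tcp [ 0.4383 -0.0948  0.4913] shift [-0.0483 -0.0966  0.0649] turn [ 0.138   0.2022 -0.1573]
```

```bash
python3 -m creep '[[0.5,0,0,0.025,0,0,0],[0.5,-0.005,0,0.05,0,0,0],[0.5,-0.01,-0.02,0.068,0,0,0],[0.5,-0.025,-0.05,0.068,0,0,0],[0.5,-0.04,-0.08,0.066,0,0,0],[0.5,-0.048,-0.097,0.065,0,0,0],[0.5,-0.048,-0.097,0.065,0,0,0],[0.5,-0.048,-0.097,0.065,0,0,0],[0.5,-0.048,-0.097,0.065,0,0,0],[0.5,-0.048,-0.097,0.065,0,0,0]]'
python3 - <<'E'
from h import *
where();target([.464,-.2286,.17],7.6,52)
# knob back where it was?
T=ctrl.get_image("top");S=ctrl.get_image("scene")
ct=lambda x,y:((x+.5)/4-.5+225,(y+.5)/4-.5+125);
a=cv2.imread("pics/scene0.png")[200:230,270:315].astype(int);b=S["pixels"][200:230,270:315].astype(int)
print("scene diff knob area",np.abs(a-b).mean())
E
```

```text
t: 29.8
eef_pos: [0.4388, -0.0945, 0.491]
ee_rot: [0.991, -0.079, 0.105, 0.009]
contact_force: [0.3, -0.1, -0.1]
gripper_width: 0.0642
grasp_force: 0.0
t 29.8 grasp pt [ 0.4709 -0.0999  0.3397] x_t [ 0.9654 -0.154   0.2106] F [ 0.2859 -0.1169 -0.0661] w 0.06423245843314263 0.0 q [-0.4896 -0.0477  1.6836  0.0696  1.3048  1.228 ]
tcp [ 0.3432 -0.2447  0.2652] shift [-0.0956 -0.1502 -0.2257] turn [ -0.4335 -39.9778  16.0322]
scene diff knob area 13.525185185185185
```

```bash
python3 -m creep '[[0.5,-0.015,-0.02,-0.01,0,-6,2.4],[0.5,-0.03,-0.045,-0.02,0,-12,4.8],[0.5,-0.045,-0.07,-0.04,-0.1,-18,7.2],[0.5,-0.06,-0.095,-0.07,-0.2,-24,9.6],[0.5,-0.075,-0.12,-0.11,-0.3,-30,12],[0.5,-0.085,-0.14,-0.15,-0.4,-36,14.4],[0.5,-0.096,-0.15,-0.19,-0.4,-40,16],[0.5,-0.096,-0.15,-0.226,-0.4,-40,16],[0.5,-0.096,-0.15,-0.226,-0.4,-40,16],[0.5,-0.096,-0.15,-0.226,-0.4,-40,16]]'
python3 - <<'E'
from h import *
where()
S=ctrl.get_image("scene");T=ctrl.get_image("top")
k=cv2.inRange(S["pixels"],(0,0,0),(50,50,50))[195:240,270:315];ys,xs=np.nonzero(k);print("knob px now",np.median(xs)+270,np.median(ys)+195)
k=cv2.inRange(cv2.imread("pics/scene0.png"),(0,0,0),(50,50,50))[195:240,270:315];ys,xs=np.nonzero(k);print("start",np.median(xs)+270,np.median(ys)+195)
# board in nest
f=np.array([np.cos(np.radians(-9.3)),np.sin(np.radians(-9.3)),0]);y=np.array([-f[1],f[0],0]);c=np.array([.6058,.0506,.048])
m=cv2.inRange(cv2.cvtColor(S["pixels"],cv2.COLOR_BGR2HSV),(50,90,40),(90,255,255))
q=np.zeros_like(m);q[285:330,215:270]=m[285:330,215:270]
C=max(cv2.findContours(cv2.morphologyEx(q,3,np.ones((5,5))),0,2)[0],key=cv2.contourArea)
print(cv2.minAreaRect(np.array([(lambda v:(v@f,v@y))(plane(S,u,.05)-c) for u in C[:,0].astype(float)],np.float32)))
E
```

```text
t: 31.15
eef_pos: [0.3431, -0.2454, 0.2661]
ee_rot: [0.897, 0.059, 0.438, -0.03]
contact_force: [0.3, -0.4, 0.5]
gripper_width: 0.0641
grasp_force: 0.0
t 31.15 grasp pt [ 0.464  -0.2292  0.171 ] x_t [0.61   0.0792 0.7885] F [ 0.3265 -0.4411  0.4833] w 0.0641309766276526 0.0 q [-1.2585  0.1781  2.2894  1.2312  0.9663 -0.7257]
knob px now 290.0 218.0
start 290.0 218.0
((-0.006545733660459518, -0.0022670328617095947), (0.039185911417007446, 0.05328032001852989), 87.52153015136719)
```

```bash
python3 -m creep '[[0.5,0,0.03,-0.02,0,0,-1.5],[0.5,0,0.06,-0.04,0,0,-3],[0.5,0,0.09,-0.048,0,0,-4.5],[0.5,0.001,0.13,-0.048,0,0,-6.5],[0.5,0.002,0.17,-0.048,0,0,-8.5],[0.5,0.003,0.21,-0.048,0,0,-10.5],[0.5,0.005,0.25,-0.048,0,0,-12.5],[0.5,0.007,0.29,-0.048,0,0,-14.5],[0.5,0.008,0.332,-0.05,0,0,-16.5],[0.5,0.012,0.332,-0.055,0,0,-16.5]]'
python3 - <<'E'
from h import *
where();f=np.array([np.cos(np.radians(-9.3)),np.sin(np.radians(-9.3)),0]);g=np.array([.5842,.0544,.0525])
target(g-.065*f,-9.3,52);target(g,-9.3,52)
E
```

```text
t: 32.5
eef_pos: [0.3582, 0.0815, 0.2156]
ee_rot: [0.893, -0.069, 0.444, 0.03]
contact_force: [1.6, 0.4, -0.3]
gripper_width: 0.0644
grasp_force: 0.0
t 32.5 grasp pt [0.4802 0.0637 0.1221] x_t [ 0.5964 -0.0954  0.797 ] F [ 1.5714  0.415  -0.2887] w 0.06435060897105305 0.0 q [-0.0397  0.2152  2.5579  3.3005  0.5568 -1.634 ]
tcp [0.3998 0.0846 0.1477] shift [ 0.0415  0.0031 -0.0678] turn [-0.2451  0.8912 -0.7094]
tcp [0.4639 0.0741 0.1477] shift [ 0.1057 -0.0074 -0.0678] turn [-0.2451  0.8912 -0.7094]
```

```bash
python3 -m creep '[[0.5,0.01,0.001,-0.01,0,0.2,-0.2],[0.5,0.02,0.002,-0.025,-0.1,0.4,-0.4],[0.5,0.03,0.003,-0.04,-0.2,0.9,-0.7],[0.5,0.038,0.003,-0.055,-0.2,0.9,-0.7],[0.5,0.0415,0.003,-0.068,-0.2,0.9,-0.7],[0.5,0.0415,0.003,-0.068,-0.2,0.9,-0.7],[0.5,0.051,0.0015,-0.068,-0.2,0.9,-0.7],[0.5,0.061,0,-0.068,-0.2,0.9,-0.7],[0.5,0.07,-0.0015,-0.068,-0.2,0.9,-0.7],[0.5,0.07,-0.0015,-0.068,-0.2,0.9,-0.7]]'
python3 - <<'E'
from h import *
where();target([.5842,.0544,.0525],-9.3,52)
E
```

```text
t: 33.75
eef_pos: [0.428, 0.0783, 0.1452]
ee_rot: [0.898, -0.073, 0.433, 0.036]
contact_force: [0.5, 1.2, -0.4]
gripper_width: 0.0638
grasp_force: 0.0
t 33.75 grasp pt [0.5475 0.0585 0.049 ] x_t [ 0.6139 -0.0997  0.783 ] F [ 0.5141  1.2219 -0.3593] w 0.06383142835810238 0.0 q [-0.033   0.5133  2.4359  3.299   0.709  -1.6108]
tcp [0.4639 0.0741 0.1477] shift [ 0.0359 -0.0042  0.0025] turn [ 0.0025 -0.4674  0.0189]
```

```bash
python3 -m creep '[[0.5,0.006,-0.0007,0.0025,0,-0.5,0],[0.5,0.013,-0.0015,0.0025,0,-0.5,0],[0.5,0.02,-0.0024,0.0025,0,-0.5,0],[0.5,0.027,-0.0032,0.0025,0,-0.5,0],[0.5,0.033,-0.0039,0.0025,0,-0.5,0],[0.5,0.036,-0.0042,0.0025,0,-0.5,0],[0.5,0.036,-0.0042,0.0025,0,-0.5,0],[0.2,0.036,-0.0042,0.0025,0,-0.5,0],[-0.3,0.036,-0.0042,0.0025,0,-0.5,0],[-1,0.036,-0.0042,0.0025,0,-0.5,0]]'
python3 - <<'E'
from h import *
where()
E
```

```text
t: 35.0
eef_pos: [0.4626, 0.0744, 0.1472]
ee_rot: [0.896, -0.073, 0.436, 0.036]
contact_force: [-2.7, -0.2, 3.7]
gripper_width: 0.0485
grasp_force: 61.7
t 35.0 grasp pt [0.5827 0.0547 0.0518] x_t [ 0.609  -0.0994  0.7869] F [-2.7481 -0.1697  3.7458] w 0.04851980445568198 61.678597927093506 q [-0.042   0.5191  2.3593  3.2994  0.6451 -1.6232]
```

Gripped. I'll lift 2.5 mm and pull out.

```bash
python3 -m creep '[[-1,0,0,0.001,0,0,0],[-1,0,0,0.0025,0,0,0],[-1,-0.004,0.0006,0.003,0,0,0],[-1,-0.010,0.0016,0.003,0,0,0],[-1,-0.018,0.003,0.003,0,0,0],[-1,-0.026,0.0042,0.003,0,0,0],[-1,-0.036,0.0058,0.004,0,0,0],[-1,-0.046,0.0075,0.006,0,0,0],[-1,-0.056,0.009,0.010,0,0,0],[-1,-0.065,0.0105,0.015,0,0,0]]'
python3 - <<'E'
from h import *
where()
target([.464,-.2286,.17],7.6,52)
T=ctrl.get_image("top");S=ctrl.get_image("scene")
print(plane(T,(443,222),.03),plane(T,(443,256),.03))
E
```

```text
t: 36.25
eef_pos: [0.3971, 0.0849, 0.1624]
ee_rot: [0.896, -0.073, 0.436, 0.036]
contact_force: [-0.2, 0.3, -1.3]
gripper_width: 0.0483
grasp_force: 61.8
t 36.25 grasp pt [0.5172 0.0653 0.067 ] x_t [ 0.6091 -0.0993  0.7868] F [-0.1554  0.3161 -1.3471] w 0.048313545875149425 61.759679317474365 q [-0.0112  0.4475  2.4973  3.3241  0.7115 -1.6164]
tcp [ 0.3432 -0.2447  0.2652] shift [-0.0539 -0.3297  0.1028] turn [ 0.0199 -0.1107 16.8853]
[ 0.5915 -0.3887  0.03  ] [ 0.5074 -0.3872  0.03  ]
```

```bash
python3 -m creep '[[-1,-0.02,0,0.03,0,0,0],[-1,-0.035,-0.01,0.053,0,0,1],[-1,-0.04,-0.04,0.053,0,0,3],[-1,-0.044,-0.08,0.053,0,0,5],[-1,-0.046,-0.12,0.053,0,0,7],[-1,-0.048,-0.16,0.053,0,0,9],[-1,-0.05,-0.2,0.06,0,0,11],[-1,-0.052,-0.24,0.07,0,0,13],[-1,-0.054,-0.28,0.085,0,0,15],[-1,-0.054,-0.33,0.103,0,-0.1,16.9]]'
python3 - <<'E'
from h import *
where()
target([.5,-.389,.17],-1,52);target([.525,-.389,.10],-1,52)
E
```

```text
t: 37.6
eef_pos: [0.3428, -0.2475, 0.2659]
ee_rot: [0.897, 0.06, 0.437, -0.029]
contact_force: [1.4, -0.4, -0.1]
gripper_width: 0.0486
grasp_force: 62.4
t 37.6 grasp pt [ 0.4635 -0.2315  0.1705] x_t [0.6111 0.0817 0.7873] F [ 1.3639 -0.4478 -0.0694] w 0.04859659784099599 62.40508675575256 q [-1.2607  0.1803  2.2861  1.2281  0.9661 -0.7268]
tcp [ 0.3781 -0.3869  0.2652] shift [ 0.0354 -0.1394 -0.0007] turn [ 0.0359 -0.0626 -8.5769]
tcp [ 0.4031 -0.3869  0.1952] shift [ 0.0604 -0.1394 -0.0707] turn [ 0.0359 -0.0626 -8.5769]
```

```bash
python3 -m creep '[[-1,0,-0.03,0,0,0,-1.8],[-1,0,-0.06,0,0,0,-3.6],[-1,0.005,-0.09,0,0,0,-5.4],[-1,0.015,-0.12,0,0,0,-7.2],[-1,0.03,-0.139,0,0,0,-8.6],[-1,0.045,-0.139,-0.02,0,0,-8.6],[-1,0.06,-0.139,-0.045,0,0,-8.6],[-1,0.06,-0.139,-0.07,0,0,-8.6],[-1,0.06,-0.139,-0.07,0,0,-8.6],[-1,0.06,-0.139,-0.07,0,0,-8.6]]'
python3 - <<'E'
from h import *
where()
target([.525,-.389,.036],-1,52)
E
```

```text
t: 38.85
eef_pos: [0.4039, -0.3845, 0.1959]
ee_rot: [0.899, -0.008, 0.439, 0.004]
contact_force: [0.1, 0.9, -1.5]
gripper_width: 0.0488
grasp_force: 62.4
t 38.85 grasp pt [ 0.5259 -0.3866  0.1007] x_t [ 0.615  -0.0102  0.7884] F [ 0.0592  0.8908 -1.5457] w 0.048770246074169715 62.36682415008545 q [-1.2124  0.4986  2.0351  1.4171  0.8362 -0.7736]
tcp [ 0.4031 -0.3869  0.1312] shift [-0.0008 -0.0024 -0.0646] turn [ 0.032   0.0395 -0.0119]
```

```bash
python3 -m creep '[[-1,-0.001,-0.002,-0.02,0,0,0],[-1,-0.001,-0.0024,-0.04,0,0,0],[-1,-0.001,-0.0024,-0.055,0,0,0],[-1,-0.001,-0.0024,-0.061,0,0,0],[-1,-0.001,-0.0024,-0.064,0,0,0],[-1,-0.001,-0.0024,-0.065,0,0,0],[-1,-0.001,-0.0024,-0.0655,0,0,0],[-1,-0.001,-0.0024,-0.066,0,0,0],[-1,-0.001,-0.0024,-0.066,0,0,0],[-1,-0.001,-0.0024,-0.066,0,0,0]]'
python3 - <<'E'
from h import *
where()
E
```

```text
t: 40.1
eef_pos: [0.4029, -0.3866, 0.1292]
ee_rot: [0.899, -0.008, 0.438, 0.004]
contact_force: [0.7, -0.1, -1.1]
gripper_width: 0.0487
grasp_force: 62.4
t 40.1 grasp pt [ 0.5248 -0.3887  0.034 ] x_t [ 0.6155 -0.0104  0.7881] F [ 0.7039 -0.0885 -1.1497] w 0.048696928585360025 62.39083528518677 q [-1.2161  0.6406  2.0505  1.5572  0.8244 -0.986 ]
```

```bash
python3 -m creep '[[-1,0,0,-0.0004,0,0,0],[-1,0,0,-0.0008,0,0,0],[-1,0,0,-0.001,0,0,0],[-1,0,0,-0.001,0,0,0],[0.2,0,0,-0.001,0,0,0],[0.4,0,0,-0.001,0,0,0],[0.5,0,0,-0.001,0,0,0],[0.5,0,0,-0.001,0,0,0],[0.5,0,0,-0.001,0,0,0],[0.5,-0.006,0,-0.001,0,0,0]]'; python3 -m creep '[[0.5,-0.01,0,0,0,0,0],[0.5,-0.02,0,0,0,0,0],[0.5,-0.03,0,0.003,0,0,0],[0.5,-0.04,0,0.01,0,0,0],[0.5,-0.05,0,0.03,0,0,0],[0.5,-0.06,0,0.06,0,0,0],[0.5,-0.06,0,0.09,0,0,0],[0.5,-0.06,0,0.12,0,0,0],[0.5,-0.06,0,0.12,0,0,0],[0.5,-0.06,0,0.12,0,0,0]]'
python3 - <<'E'
from h import *
where()
T=ctrl.get_image("top");S=ctrl.get_image("scene")
for n,d,b in(("T",T,(420,210,50,60)),("S",S,(340,210,50,50))):
    m=cv2.inRange(cv2.cvtColor(d["pixels"],cv2.COLOR_BGR2HSV),(50,90,40),(90,255,255));x,y,w,h=b
    q=np.zeros_like(m);q[y:y+h,x:x+w]=m[y:y+h,x:x+w]
    C=max(cv2.findContours(cv2.morphologyEx(q,3,np.ones((5,5))),0,2)[0],key=cv2.contourArea)
    print(n,cv2.minAreaRect(np.array([plane(d,u,.033)[:2] for u in C[:,0].astype(float)],np.float32)))
def dark(px): return cv2.inRange(px,(0,0,0),(50,50,50))[195:240,270:315].nonzero()
for i in (S["pixels"],cv2.imread("pics/scene0.png")): a=dark(i);print("knob",np.median(a[1])+270,np.median(a[0])+195)
E
```

```text
t: 41.35
eef_pos: [0.3969, -0.3865, 0.1282]
ee_rot: [0.899, -0.007, 0.438, 0.004]
contact_force: [-0.6, 0.4, 1.2]
gripper_width: 0.0641
grasp_force: 0.0
t: 42.6
eef_pos: [0.3365, -0.3863, 0.2479]
ee_rot: [0.899, -0.008, 0.438, 0.004]
contact_force: [0.3, -0.0, -0.9]
gripper_width: 0.064
grasp_force: 0.0
t 42.6 grasp pt [ 0.4583 -0.3885  0.1526] x_t [ 0.6159 -0.0103  0.7877] F [ 0.322  -0.0189 -0.8616] w 0.0639545850261265 0.0 q [-1.3632  0.3547  2.0825  1.2387  0.9479 -0.6813]
T ((0.5402359366416931, -0.3907196521759033), (0.03699454292654991, 0.04347532242536545), 89.12671661376953)
S ((0.5396744608879089, -0.3895392119884491), (0.03963161259889603, 0.051548320800065994), 88.68900299072266)
knob 290.0 218.0
knob 290.0 218.0
```

```bash
python3 -c "
from plant import ctrl
print(ctrl.hand_in())"
```

```text
the job is handed in; nothing more can be done
None
```

I pressed the header home in the nest (lever felt at its hard stop), let the lever come back up and laid the board on the empty foam block; I handed the job in at 42.6 s, with no verdict returned. The lever and the board's position were checked in the camera images, but the header's final depth was not measured directly.

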